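# Stow a sample bottle in a door rack and latch the cabinet

### The arm

A 6-joint arm with a two-finger parallel gripper is mounted at the origin on the work surface. World frame = base frame: x ahead of the robot, y to its left, z up, the work surface at z = 0. Lengths are in m, angles in rad, forces in N, time in s.
With the tool pointing down it reaches from about 0.35 to 0.875 m from the base axis. Payload 4.2 kg.
Tool frame: the origin (TCP) lies on the mounting face of the last link; the fingertips stand 182 mm ahead of it and the grasp point (between the pads) lies 164 mm ahead of it; z points along the fingers, y is the direction in which the jaws open and shut (so a half turn about z gives the same grasp; the last joint's range is limited). The gripper opens to 87 mm and grips with 3 to 60 N. Pads are 19 mm wide; open, the fingers measure 117 mm over their backs; the gripper's body (75 mm by 190 mm) begins 51 mm behind the grasp point.
Start: joints at [-0.939, 0.385, 0.008, 0, -1.194, -0.259], TCP at [0.228, -0.582, 0.405] pointing down, gripper open.
Joint ranges: [-3.14, 3.14], [-1.21, 2.06], [-1.07, 1.41], [-3.16, 2.05], [-2.99, -0.16], [-3.1, 3.1]. Speed limits (rad/s): [2.79, 2.79, 3.14, 3.14, 3.14, 3.14].

### API

Orientations are given as a unit quaternion [w, x, y, z].
In Python, from cell import r, vision, sign_off, finder gives the robot as it stands. The module is installed in compiled form; this text tells all that it offers.
- The arm moves only by the tool send_rows, never from a script. Its argument "moves" is a list that holds one entry, the list of rows, each a list of 4 numbers: the shift along the tool's x, y, z in units of 0.5 m (1.0 is 0.5 m), then the turn about the tool's z in units of 180 degrees (1.0 is 180 degrees). In form: [[[dx, dy, dz, twist], ...]]. A call has 1 to 10 rows; each row shifts and turns the commanded pose from where the row before left it, along the tool's axes as they then stand; what a row does not reach is not made up. A row lasts 1/10 s, in which the tool goes at most 50 mm and 8.59 degrees, less where a joint would pass 70% of its speed; a pose out of reach is approached as far as the arm can. A call with a number of a shift or a turn outside -1 to 1 is refused whole. A call with a gripper value outside its range is refused whole. "grip" is the closure, from 0 (fully open) to 1 (shut), set as the call begins (left out, the last holds). The fingers move at their own pace and stop on an object; "grip_force" is the grip in N (left out, the last holds). Time passes only in rows, so rows that do not move let the fingers close. It gives the time, the measured TCP pose, the force and the opening at its end, in the units of the state.
- r.get_obs(): the state, without advancing time (a new reading comes with each control period).
- vision.get_image(name): name is "scene" or "top" or "wrist"; returns a dict with "image" (480x640x3 uint8, red, green, blue), "mtx" (3x3 intrinsics, pixels), "origin" and "orientation" of the camera in the world; the wrist camera has in their place "tool_from_camera" (4x4, takes a point from camera to tool coordinates, whose origin is the TCP and whose axes are the flange's). Camera axes: x right, y down, z forward; pixel columns grow to the right and rows downward; lengths in m; the calibration is good to about 2 mm. The wrist camera is an equidistant fisheye: a pixel r from the principal point sees the ray r / f radians off the axis. A picture is of the moment at which its call begins: read the wrist's pose just before it. There is no depth.
- sign_off(): hands the job in, once; it reports no verdict.
Trained networks look in a picture, given as the dict that the camera call returned (one of the last four; its "shot" number tells which), for a name from the list of things; names that differ only in an ending like _2 or _b are one class to them, and where a whole thing is asked for, a point or a joint stands for the part that bears it (a point fixed in the world has none). Each returns a list of dicts, best first, with "score" (0 to 1); they miss things now and then, are a little off and sometimes report something else, mostly with a low value. They report only what shows in the picture. A call takes as long as a camera call. They do not tell look-alikes from the thing itself.
- finder.silhouettes(picture, target): "pixels" (480x640 bool, what is visible of it) and "pixel" ([column, row] in pixels, amid what is visible of it).
- finder.spot_point(picture, target): "pixel" ([column, row] in pixels: a listed point, or the origin of a listed thing).
The state is a dict: "time_s": time; "joint_positions": joint angles; "dq": joint speeds; "joint_efforts": joint torques, N m; "eef_pos": TCP position; "eef_rot": TCP orientation; "wrist_force": force on the tool from outside, world axes, zero at the start; "ft_torque": the same for the moment, N m; "gripper_width": finger opening in m.
Only numpy, scipy, OpenCV 4.12 (cv2) and the standard library are available. Lean on these libraries where they do the work, as an engineer would, in place of code of your own. Each camera call takes 0.05 s, during which the arm holds its last target.

### The job

Stand the white sample bottle with the blue cap in the little rack on the inside of the open cabinet door, then swing the door shut and press it until its sprung latch snaps in behind the strike and holds it. Do not slam it, and once the latch meets the strike press with no more than 15 N. Keep the bottle upright in its rack, leave the other things where they stand, and let go of everything at the end.

Things in the scene. Friction and masses are not known exactly. Their poses are not given: they have to be found in the camera images.
- cabinet: White cabinet, fixed, 234 mm high, open front. Origin: foot of the door's hinge axis, on the table. x runs along the front from hinge to latch side, y straight out of the front. Body x -22 to 214, y -162 to 0 mm (roof to -20). The keeper (strike pin and door stop, near x = 187 mm) is adjustable in y: 8 mm inward to 16 mm outward of its middle setting, not measured, so the snap must be felt.
- door (a joint): Blue door's angle about the hinge (rad): 0 flush with the front, grows opening, starts 1.1 to 1.5; latches somewhere from -0.05 to 0.1, by the keeper's setting. At angle a the door frame is the cabinet frame turned by a about z: panel x 3 to 180, y 0 (inner) to 14 (outer face), z 22 to 208 mm. Hinge friction 0.12 N m keeps it where it is left. Push the outer face near the free edge.
- bolt (a joint): Travel (m) of the brass latch bolt, 16 mm high at z = 180 mm, sticking 10 mm out of the door's free edge: 0 fully out, 0.008 pressed in. Sprung outwards (1.7 N plus 0.26 N/mm), with a long bevel (20 mm) on the side that meets the strike, flat behind; pressed in 5 to 6 mm while riding over the strike, and back at 0 once it has snapped in.
- rack (a point): Centre of the inner floor of the grey one-bottle rack on the door's inner face (door frame x 90, y -29, z 70 mm; axes of the door frame). Inner room 54 mm along x, 58 mm along y; walls 35 mm high above this floor, the door panel being the wall on the +y side. Moves with the door.
- push_plate (a point): Middle of the bare metal push plate on the outer face (door frame x 145, y 15, z 185 mm, 23 mm below the door's top; axes of the door frame, y out of the face). Here it takes about 1 N to swing the door and 4 to 9 N to ride the bevel over the strike in about 15 mm; then the force drops at the snap, and 2 to 4 mm on the door meets its hard stop.
- bottle_center (a point): White bottle with blue cap, 130 mm high, about 160 g; centre half-way up, z its upright axis. Body 44 mm diameter up to 82 mm above the foot, then a shoulder, then the cap, 32 mm diameter, 98 to 130 mm above the foot. Stands on the table. Best held by the cap, with the fingers closing along the door's width when it goes into the rack.
- amber_center (a point): Bystander: amber bottle with black cap, same size and shape as the white one, centre half-way up. Leave it.
- jar: Bystander: white jar with red lid, 60 mm diameter, 75 mm high, origin under its foot. Leave it.
- carton: Bystander: cardboard carton 70 x 90 x 60 mm high, origin under its foot. Leave it.
- stop (a joint): Travel (m) of the black sprung door stop on the keeper, 18 mm wide, at z = 140 mm: 0 free, 0.0055 pressed solid. The closing door presses it (1 to 2.4 N); about 0.0035 when the door rests latched. Pressed solid, it stops the door hard, 2 mm beyond the latched rest.
Mind the look-alikes: they are no part of the job. What is shaped like the part that bears bottle_center but purple is not meant.

How it is judged:
By the outcome, as a careful person would: the job done as asked, in the order asked, and still so for the second after the job is handed in, with the robot touching nothing.
It also fails if it takes over 67 s, if anything falls off the work surface, if the arm or the gripper's body presses on something with over 40 N, if the wrist force passes 120 N, or if a joint passes its speed limit or range.

## Working session

There is one attempt and no reset: what is moved stays moved. The work goes in short steps, Python scripts to look and compute and a tool call to move; the robot and the scene stay as the last step left them, time stands still between calls to the robot, and variables do not carry over. Pictures are saved under pics/ and viewed, and the job is handed in when it is done.

Besides the shell and the picture viewer there is one more tool, called after ">>>" as name(argument=value, ...), one argument or row to a line, values as JSON. send_rows: Moves the arm, as the interface text tells. Shifts and turns lie within -1 to 1; 1 stands for 0.5 m of shift or 180 degrees of turn. Its arguments: {"type":"object","properties":{"moves":{"type":"array"},"grip":{"type":"number"},"grip_force":{"type":"number"}},"required":["moves"]}

```bash
mkdir -p pics; ls; cat > h.py <<'E'
import numpy as np, cv2
from scipy.spatial.transform import Rotation as R
from cell import r, vision, sign_off, finder
def q2R(q): return R.from_quat([q[1],q[2],q[3],q[0]]).as_matrix()
def save(p,n): cv2.imwrite('pics/'+n,cv2.cvtColor(p['image'],cv2.COLOR_RGB2BGR))
def ray(p,px):
    K=p['mtx'];d=np.linalg.inv(K)@np.array([px[0],px[1],1.]);
    return np.array(p['origin']),q2R(p['orientation'])@d
def onz(p,px,z):
    o,d=ray(p,px);return o+d*(z-o[2])/d[2]
def proj(p,X):
    K=np.array(p['mtx']);c=q2R(p['orientation']).T@(np.array(X,float)-p['origin']);u=K@c;return u[:2]/u[2]
def tri(p1,a,p2,b):
    o1,d1=ray(p1,a);o2,d2=ray(p2,b);d1/=np.linalg.norm(d1);d2/=np.linalg.norm(d2)
    A=np.stack([d1,-d2],1);s=np.linalg.lstsq(A,o2-o1,rcond=None)[0]
    x,y=o1+d1*s[0],o2+d2*s[1];return (x+y)/2,np.linalg.norm(x-y)
E
python3 - <<'E'
from h import *
o=r.get_obs();print({k:np.round(v,3) for k,v in o.items()})
ps={}
for n in ['scene','top']:
    p=vision.get_image(n);save(p,n+'0.png');ps[n]=p
    print(n,p['origin'],p['orientation'],p['mtx'])
for n,p in ps.items():
    for t in ['cabinet','rack','push_plate','bottle_center','amber_center','jar','carton','door','bolt']:
        print(n,t,[(np.round(x['pixel'],1),round(x['score'],2)) for x in finder.spot_point(p,t)[:3]] if t not in('door','bolt') else '' ,[(np.round(x['pixel'],1),round(x['score'],2)) for x in finder.silhouettes(p,t)[:3]])
E
```

```text
pics
{'time_s': np.float64(0.0), 'joint_positions': array([-9.390e-01,  3.860e-01,  7.000e-03, -1.000e-03, -1.194e+00,
       -2.590e-01]), 'dq': array([-0.002, -0.   , -0.001,  0.001, -0.001, -0.   ]), 'joint_efforts': array([-0.0000e+00, -3.9067e+01,  1.8741e+01,  4.2200e+00,  1.1000e-02,
       -0.0000e+00]), 'eef_pos': array([ 0.228, -0.582,  0.404]), 'eef_rot': array([-0.   , -0.185,  0.983,  0.001]), 'wrist_force': array([-0.604, -0.322,  0.638]), 'ft_torque': array([ 0.035,  0.026, -0.025]), 'gripper_width': np.float64(0.087)}
scene [1.2391406  0.83708105 0.75690345] [-0.16254938  0.27818163  0.83187654 -0.45185629] [[597.00265078   0.         315.19836091]
 [  0.         597.00265078 235.12152333]
 [  0.           0.           1.        ]]
top [0.51345726 0.03511571 0.81059493] [ 0.03908697 -0.69917795  0.71314437 -0.03236533] [[434.53537949   0.         316.51167403]
 [  0.         434.53537949 240.06107522]
 [  0.           0.           1.        ]]
scene cabinet [(array([284.2, 217.2]), 0.89)] [(array([245. , 176.6]), 0.93), (array([305.8, 197. ]), 0.29)]
scene rack [(arra
[... 618 characters left out ...]
)]
scene bolt  [(array([321.9, 185.3]), 0.54)]
top cabinet [(array([445.8, 276.3]), 0.71)] [(array([530.2, 221. ]), 0.68)]
top rack [(array([409.3, 254.9]), 0.8)] [(array([410.7, 265.9]), 0.91), (array([480.8, 162.8]), 0.47)]
top push_plate [(array([383.4, 274.4]), 0.97), (array([221.7, 171.1]), 0.42)] [(array([408.4, 267.5]), 0.91)]
top bottle_center [(array([173.3, 323.6]), 0.81), (array([174.8, 264.9]), 0.75)] [(array([176. , 264.3]), 0.93)]
top amber_center [(array([257.3, 294.2]), 0.91)] [(array([260.8, 294.8]), 0.92)]
top jar [(array([245.6, 244.3]), 0.9)] [(array([244.3, 243.6]), 0.8)]
top carton [(array([220.9, 171.5]), 0.83)] []
top door  [(array([410.6, 266.1]), 0.57)]
top bolt  []
```

View pics/scene0.png

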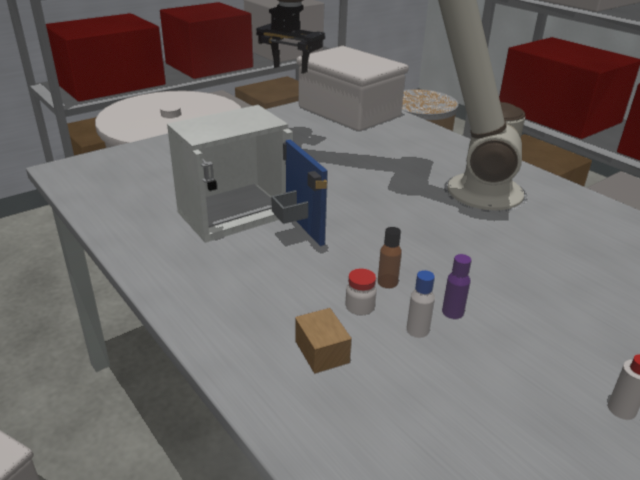

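View pics/top0.png

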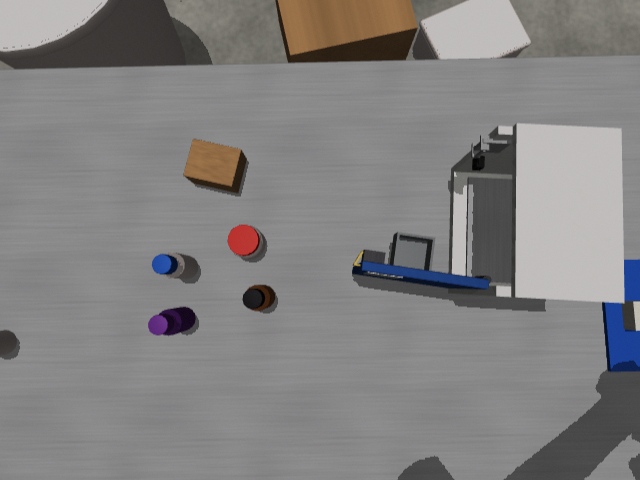

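The scene view shows the white/blue bottle at (423,300), the purple look-alike at (461,291) and the open door at (305,195). The top view shows the bottle's cap at (163,264), the door from (355,270) to (490,283) and the rack at (411,255).

```bash
python3 - <<'E'
from h import *
from scipy.optimize import least_squares
P={n:vision.get_image(n) for n in['scene','top']}
s,t=P['scene'],P['top']
def sp(n,name,i=0):
    return finder.spot_point(P[n],name)
for nm in ['cabinet','rack','push_plate','amber_center','jar','carton']:
    a,b=sp('scene',nm),sp('top',nm)
    if a and b: x,e=tri(s,a[0]['pixel'],t,b[0]['pixel']);print(nm,np.round(x,4),round(e,4))
for a in sp('scene','bottle_center'):
    for b in sp('top','bottle_center'):
        x,e=tri(s,a['pixel'],t,b['pixel']);print('b',np.round(a['pixel']),np.round(b['pixel']),np.round(x,4),round(e,4))
print('cabinet top z', [ (c,np.round(onz(t,c,.234),3)) for c in [(516,124),(621,128),(623,301),(513,297)]])
print('cap', np.round(onz(t,(163,264),.13),3), proj(s,[*onz(t,(163,264),.13)[:2],.13]))
print('door top', [ np.round(onz(t,c,.208),3) for c in [(362,262),(489,279),(489,289),(362,272)]])
im=cv2.cvtColor(t['image'],cv2.COLOR_RGB2BGR)[110:310,340:640];cv2.imwrite('pics/topc.png',cv2.resize(im,None,fx=2.6,fy=2.6,interpolation=cv2.INTER_CUBIC))
im=cv2.cvtColor(s['image'],cv2.COLOR_RGB2BGR)[100:250,160:340];cv2.imwrite('pics/scc.png',cv2.resize(im,None,fx=4,fy=4,interpolation=cv2.INTER_CUBIC))
im=cv2.cvtColor(t['image'],cv2.COLOR_RGB2BGR)[220:350,130:290];cv2.imwrite('pics/topb.png',cv2.resize(im,None,fx=4,fy=4,interpolation=cv2.INTER_CUBIC))
E
```

```text
cabinet [ 0.5247 -0.1937  0.0076] 0.0046
rack [ 0.5565 -0.1195  0.0566] 0.0001
push_plate [ 0.5243 -0.0572  0.1768] 0.0033
amber_center [0.4941 0.1427 0.0662] 0.0043
jar [0.5887 0.1651 0.0026] 0.0048
carton [ 0.7334  0.2195 -0.0052] 0.0014
b [458. 286.] [174. 264.] [0.5291 0.3017 0.102 ] 0.0678
b [458. 286.] [380. 272.] [0.449  0.0784 0.0061] 0.3445
b [422. 302.] [174. 264.] [0.553  0.287  0.0688] 0.0012
b [422. 302.] [380. 272.] [ 0.4594  0.0345 -0.0831] 0.2821
cabinet top z [((516, 124), array([ 0.726, -0.235,  0.234])), ((621, 128), array([ 0.717, -0.377,  0.234])), ((623, 301), array([ 0.484, -0.358,  0.234])), ((513, 297), array([ 0.492, -0.216,  0.234]))]
cap [0.55  0.283 0.13 ] [425.4271601  273.28704032]
door top [array([ 0.543, -0.022,  0.208]), array([ 0.516, -0.196,  0.208]), array([ 0.502, -0.195,  0.208]), array([ 0.529, -0.022,  0.208])]
```

View pics/topc.png

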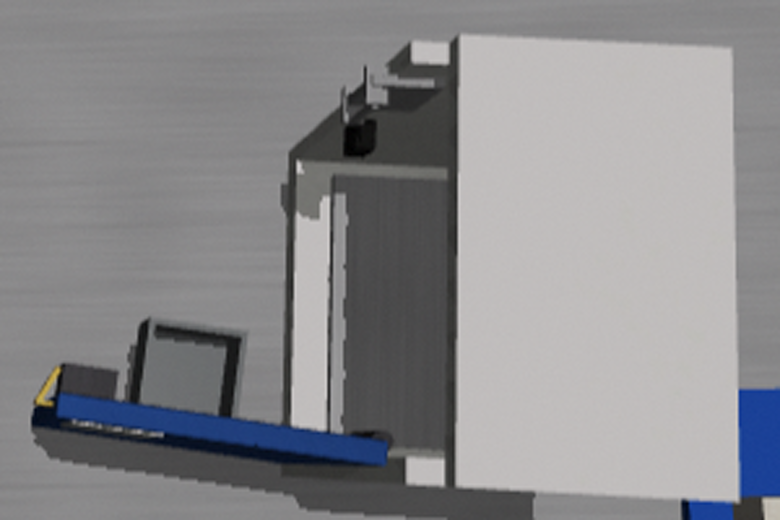

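View pics/scc.png

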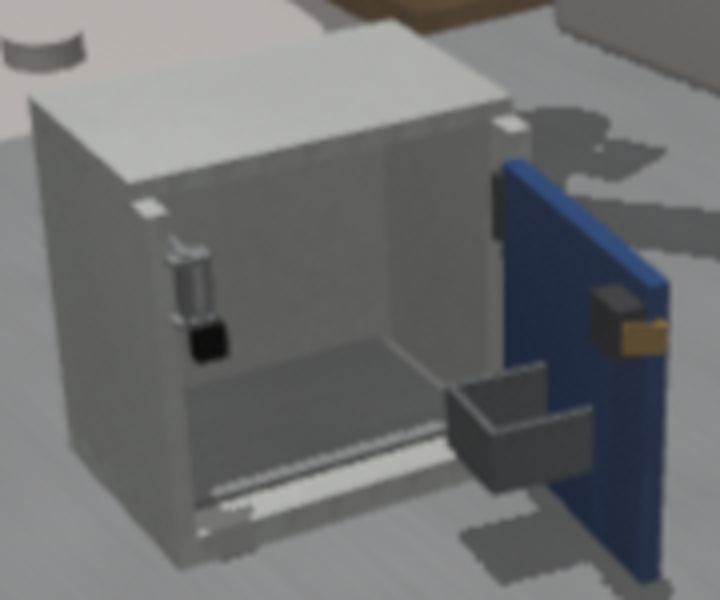

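View pics/topb.png

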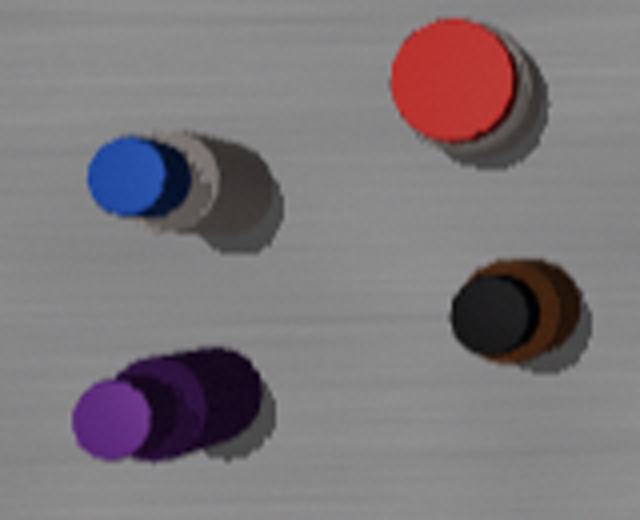

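```bash
python3 - <<'E'
from h import *
from scipy.optimize import least_squares
P={n:vision.get_image(n) for n in['scene','top']}
T=lambda u,v:(340+u/2.6-.3,110+v/2.6-.3); S=lambda u,v:(160+u/4-.4,100+v/4-.4)
C=[('top',T(458,36),(214,-20,234)),('top',T(732,48),(214,-162,234)),('top',T(738,500),(-22,-162,234)),('top',T(455,488),(-22,-20,234)),
('scene',S(130,182),(214,-20,234)),('scene',S(30,98),(214,-162,234)),('scene',S(393,20),(-22,-162,234)),('scene',S(510,100),(-22,-20,234)),('scene',S(183,570),(214,0,0))]
D=[('top',T(60,394),(180,0,208)),('top',T(56,418),(180,14,208)),('top',T(388,440),(3,0,208)),('top',T(385,465),(3,14,208)),
('scene',S(652,287),(180,0,208)),('scene',S(668,283),(180,14,208)),('scene',S(505,165),(3,0,208)),('scene',S(640,578),(180,0,22)),('scene',S(660,575),(180,14,22))]
for nm,pt in [('rack',(90,-29,70)),('push_plate',(145,15,185))]:
    for n in P:
        D.append((n,finder.spot_point(P[n],nm)[0]['pixel'],pt))
def rz(a): return R.from_euler('z',a).as_matrix()
def f(q,full=False):
    o=np.array([q[0],q[1],0]);res=[]
    for L,a in((C,q[2]),(D,q[2]+q[3])):
        for n,px,X in L: res.append(proj(P[n],o+rz(a)@np.array(X)/1000)-px)
    return np.array(res) if full else np.concatenate(res)
s=least_squares(f,[.515,-.196,-.08,1.4],loss='soft_l1');q=s.x
print(np.round(q,4));print(np.round(f(q,True),1).tolist())
a=q[2]+q[3];o=np.array([q[0],q[1],0])
for X in [(90,-29,70),(145,15,185),(180,0,208),(180,14,208)]: print(X,np.round(o+rz(a)@np.array(X)/1000,4))
print('door x axis',np.round(rz(a)[:,0],3))
# bottle
m=[x for x in finder.silhouettes(P['top'],'bottle_center')][0]
im=P['top']['image'].astype(int)
blue=(im[...,2]>im[...,0]+60)&(im[...,2]>130);blue[:, 230:]=0
v,u=np.nonzero(blue);print(len(u),u.mean(),v.mean(),onz(P['top'],(u.mean(),v.mean()),.13))
E
```

```text
[ 0.5155 -0.1997 -0.0725  1.4723]
[[0.1, -0.9], [-0.2, -0.6], [0.5, 0.6], [-0.1, -0.7], [0.5, -0.0], [0.0, -1.1], [0.6, -0.3], [1.3, -1.3], [0.1, 0.2], [-0.7, -1.6], [-0.6, -0.9], [0.7, 0.0], [0.7, 0.5], [-0.3, -0.6], [1.7, -0.9], [-0.5, -1.6], [0.6, 2.1], [1.1, 1.3], [1.3, -2.6], [-1.3, -3.6], [-0.4, -2.7], [1.9, 0.7]]
(90, -29, 70) [ 0.5594 -0.116   0.07  ]
(145, 15, 185) [ 0.5254 -0.0543  0.185 ]
(180, 0, 208) [ 0.5462 -0.0224  0.208 ]
(180, 14, 208) [ 0.5324 -0.02    0.208 ]
door x axis [0.17  0.985 0.   ]
286 160.96853146853147 263.53846153846155 [0.55044209 0.28607078 0.13      ]
```

```bash
cat >> h.py <<'E'
H=np.array([.5155,-.1997,0]);YAW=-.0725;A0=1.4723
def rz(a): return R.from_euler('z',a).as_matrix()
def door(X,a=A0): return H+rz(YAW+a)@np.array(X)/1000
def plan(p,yang=None,o=None):
    """grasp-point target p (world), jaw axis angle deg; prints shift in tool units and twist"""
    o=o or r.get_obs();Rm=q2R(o['eef_rot']);g=np.array(o['eef_pos'])+Rm@[0,0,.164]
    y=np.degrees(np.arctan2(Rm[1,1],Rm[0,1]))
    tw=0 if yang is None else (y-yang+90)%180-90
    d=Rm.T@(np.array(p)-g)
    d2=R.from_euler('z',tw,degrees=True).as_matrix().T@d
    print('t',round(o['time_s'],2),'g',np.round(g,4),'yang',round(y,1),'zdir',np.round(Rm[:,2],3),'F',np.round(o['wrist_force'],1),'w',round(o['gripper_width'],4),'q',np.round(o['joint_positions'],2))
    print(' shift units',np.round(d/.5,4),' after twist:',np.round(d2/.5,4),' twist units',round(tw/180,4))
E
python3 - <<'E'
from h import *
t=vision.get_image('top');s=vision.get_image('scene')
for p,n,box,k in((t,'top',(340,210,120,80),6),(s,'scene',(260,170,80,60),8)):
    x,y,w,h=box
    im=cv2.resize(cv2.cvtColor(p['image'],cv2.COLOR_RGB2BGR)[y:y+h,x:x+w],None,fx=k,fy=k,interpolation=cv2.INTER_CUBIC)
    for X in [(63,0,105),(63,-58,105),(117,-58,105),(117,0,105)]:
        c=(proj(p,door(X))-[x,y]+.5)*k; cv2.circle(im,tuple(int(v) for v in c),4,(0,0,255),-1)
    cv2.imwrite(f'pics/rk_{n}.png',im)
plan([.551,.286,.25],80.2)
E
```

```text
t 3.0 g [ 0.2276 -0.582   0.2408] yang 111.4 zdir [-0.  0. -1.] F [-0.4  0.2 -0.2] w 0.0873 q [-0.94  0.38  0.01 -0.   -1.19 -0.26]
 shift units [-1.2346  1.3813 -0.0184]  after twist: [-0.3418  1.8208 -0.0184]  twist units 0.1731
```

View pics/rk_top.png

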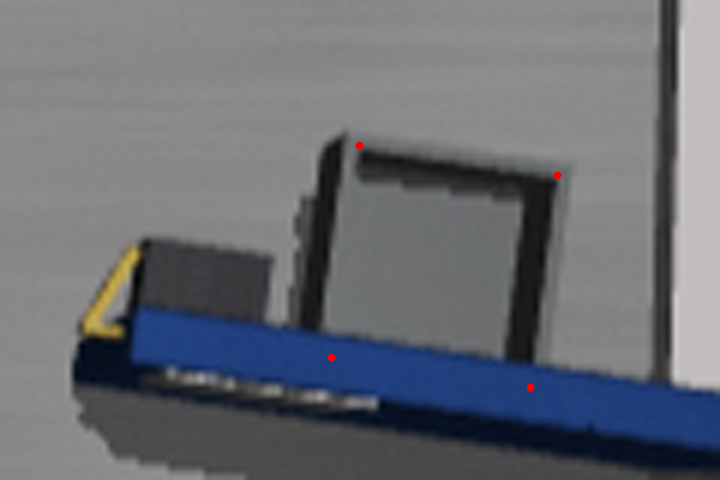

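View pics/rk_scene.png

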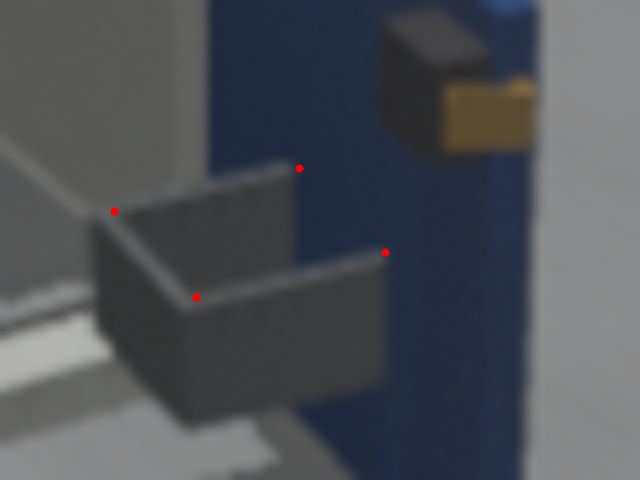

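```bash
python3 - <<'E'
from h import *
w=vision.get_image('wrist');save(w,'w0.png');print({k:np.round(v,3) for k,v in w.items() if k!='image'})
t=vision.get_image('top');print(onz(t,(605,300),0),onz(t,(612,370),0))
s=vision.get_image('scene');print(proj(s,[.4,-.5,0]),proj(s,[.4,-.5,.2]))
E
```

```text
{'mtx': array([[371.648,   0.   , 321.59 ],
       [  0.   , 371.648, 237.823],
       [  0.   ,   0.   ,   1.   ]]), 'tool_from_camera': array([[ 0.   , -0.958, -0.286,  0.08 ],
       [ 1.   ,  0.   , -0.001,  0.   ],
       [ 0.001, -0.286,  0.958,  0.02 ],
       [ 0.   ,  0.   ,  0.   ,  1.   ]]), 'shot': np.int64(9)}
[ 0.4743721  -0.48557818  0.        ] [ 0.34890572 -0.48739166  0.        ]
[258.3471291 162.0383629] [255.97243332  95.19419102]
```

View pics/w0.png

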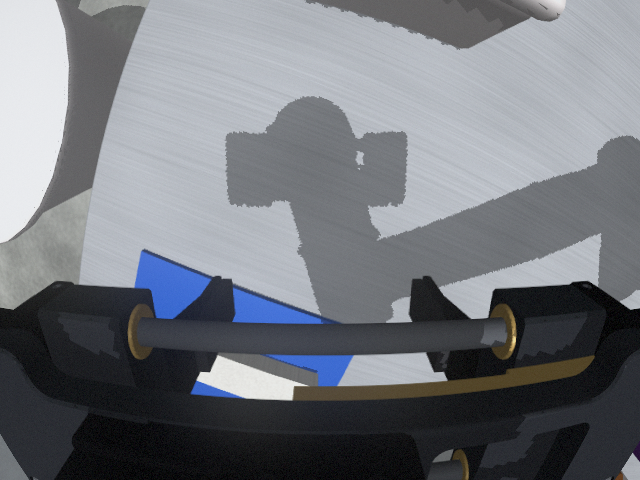

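>>> send_rows(
  moves=[
    [[0,0,0,0.043],[0,0,0,0.043],[0,0,0,0.043],[0,0,0,0.044],[-0.017,0.09,0,0],[-0.017,0.09,0,0],[-0.017,0.09,0,0],[-0.017,0.09,0,0],[-0.017,0.09,0,0],[-0.017,0.09,0,0]],
  ],
  grip=0,
  grip_force=25,
)

```text
time_s: 4.15
eef_pos: [0.324, -0.323, 0.405]
eef_rot: [0.0, 0.085, 0.996, -0.0]
wrist_force: [1.0, -1.3, -1.1]
gripper_width: 0.0874
```

>>> send_rows(
  moves=[
    [[-0.017,0.09,0,0],[-0.017,0.09,0,0],[-0.017,0.09,0,0],[-0.017,0.09,0,0],[-0.017,0.09,0,0],[-0.017,0.09,0,0],[-0.017,0.09,0,0],[-0.017,0.09,0,0],[-0.017,0.09,0,0],[-0.017,0.09,0,0]],
  ],
)

```text
time_s: 5.15
eef_pos: [0.4842, 0.1063, 0.4051]
eef_rot: [0.0, 0.085, 0.996, 0.0]
wrist_force: [1.1, -0.7, 0.5]
gripper_width: 0.0873
```

>>> send_rows(
  moves=[
    [[-0.017,0.09,0,0],[-0.017,0.09,0,0],[-0.017,0.09,0,0],[-0.017,0.09,0,0],[0,0,0,0],[0,0,0,0]],
  ],
)

```text
time_s: 5.75
eef_pos: [0.5481, 0.2769, 0.4038]
eef_rot: [-0.001, 0.085, 0.996, -0.001]
wrist_force: [-0.2, -0.7, 0.3]
gripper_width: 0.0866
```

```bash
python3 - <<'E'
from h import *
plan([.5505,.286,.12],80.2)
w=vision.get_image('wrist');save(w,'w1.png')
E
```

```text
t 5.75 g [0.5479 0.2768 0.2398] yang 80.3 zdir [-0.001 -0.001 -1.   ] F [-0.2 -0.7  0.3] w 0.0866 q [ 0.73  0.37 -0.02 -0.   -1.18 -2.47]
 shift units [-0.0023  0.0194  0.2396]  after twist: [-0.0023  0.0194  0.2396]  twist units 0.0005
```

View pics/w1.png

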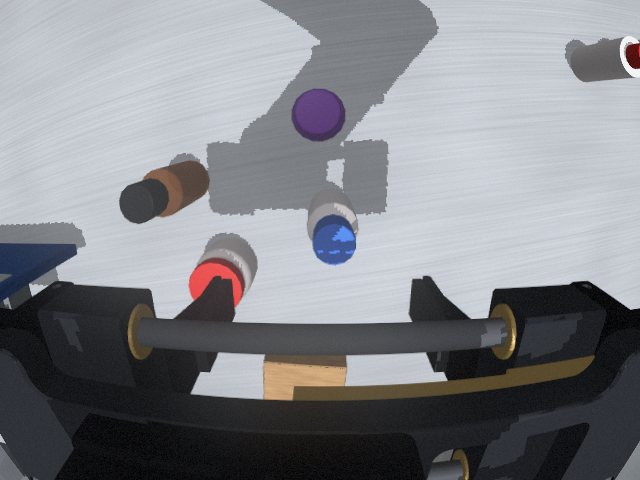

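The wrist view shows the blue cap at (334,240), the jar at (217,285), and the purple bottle at (318,114), all clear of the fingers' way down.

```bash
cat >> h.py <<'E'
def wray(w,px,o):
    K=np.array(w['mtx']);x=np.array([(px[0]-K[0,2]),(px[1]-K[1,2])]);rr=np.hypot(*x);th=rr/K[0,0]
    d=np.array([*(x/rr*np.sin(th)),np.cos(th)]);M=np.array(w['tool_from_camera']);Rm=q2R(o['eef_rot'])
    return np.array(o['eef_pos'])+Rm@M[:3,3],Rm@M[:3,:3]@d
def wonz(w,px,z,o):
    c,d=wray(w,px,o);return c+d*(z-c[2])/d[2]
E
python3 - <<'E'
from h import *
o=r.get_obs();w=vision.get_image('wrist')
im=w['image'].astype(int)
b=((im[...,2]>im[...,0]+60)&(im[...,2]>130)).astype(np.uint8);b[:,:200]=0
n,l,st,c=cv2.connectedComponentsWithStats(b);i=1+st[1:,4].argmax();print(c[i],st[i])
x,y,W,h=st[i][:4]
# cap top disc: circle centre
print('c',wonz(w,c[i],.125,o),wonz(w,(x+W/2,y+W/2),.13,o))
E
```

```text
[335.35328899 243.76274945] [ 315  224   42   41 1353]
c [0.55188131 0.28488524 0.125     ] [0.55129563 0.28527742 0.13      ]
```

>>> send_rows(
  moves=[
    [[-0.003,0.018,0,0],[0,0,0.04,0],[0,0,0.06,0],[0,0,0.06,0],[0,0,0.04,0],[0,0,0.025,0],[0,0,0.014,0],[0,0,0,0],[0,0,0,0]],
  ],
)

```text
time_s: 6.75
eef_pos: [0.5515, 0.2848, 0.2864]
eef_rot: [0.001, 0.085, 0.996, 0.001]
wrist_force: [0.8, -0.5, -0.2]
gripper_width: 0.0871
```

```bash
python3 - <<'E'
from h import *
plan([.551,.2855,.12],80.2)
E
```

```text
t 6.75 g [0.5518 0.285  0.1224] yang 80.2 zdir [ 0.002  0.001 -1.   ] F [ 0.8 -0.5 -0.2] w 0.0871 q [ 0.74  0.48 -0.16  0.   -0.93 -2.48]
 shift units [0.0017 0.0008 0.0049]  after twist: [0.0017 0.0008 0.0049]  twist units 0.0001
```

>>> send_rows(
  moves=[
    [[0,0,0.004,0],[0,0,0,0],[0,0,0,0],[0,0,0,0],[0,0,0,0],[0,0,0,0],[0,0,0,0],[0,0,0,0]],
  ],
  grip=1,
  grip_force=25,
)

```text
time_s: 7.55
eef_pos: [0.5511, 0.2847, 0.2833]
eef_rot: [0.0, 0.085, 0.996, 0.0]
wrist_force: [-0.2, 0.2, -0.6]
gripper_width: 0.0314
```

```bash
python3 - <<'E'
from h import *
plan(np.array([.5594,-.116,.19]),80.2)
E
```

```text
t 7.55 g [0.5511 0.2847 0.1193] yang 80.2 zdir [ 0.  0. -1.] F [-0.2  0.2 -0.6] w 0.0314 q [ 0.74  0.48 -0.16 -0.   -0.93 -2.48]
 shift units [-0.1525 -0.7869 -0.1416]  after twist: [-0.1528 -0.7868 -0.1416]  twist units 0.0001
```

>>> send_rows(
  moves=[
    [[0,0,-0.01,0],[0,0,-0.03,0],[0,0,-0.06,0],[0,0,-0.07,0],[0,0,-0.07,0],[0,0,-0.07,0],[0,0,-0.06,0],[0,0,-0.04,0],[0,0,-0.03,0],[0,0,0,0]],
  ],
)

```text
time_s: 8.55
eef_pos: [0.551, 0.2844, 0.5058]
eef_rot: [0.002, 0.085, 0.996, 0.002]
wrist_force: [0.6, 0.4, -2.1]
gripper_width: 0.0315
```

>>> send_rows(
  moves=[
    [[-0.004,-0.02,0,0],[-0.01,-0.05,0,0],[-0.015,-0.08,0,0],[-0.015,-0.08,0,0],[-0.016,-0.08,0,0],[-0.016,-0.08,0,0],[-0.016,-0.08,0,0],[-0.016,-0.08,0,0],[-0.015,-0.08,0,0],[-0.015,-0.07,0,0]],
  ],
)

```text
time_s: 9.55
eef_pos: [0.5587, -0.0744, 0.5016]
eef_rot: [-0.002, 0.086, 0.996, -0.0]
wrist_force: [0.2, -0.3, -1.2]
gripper_width: 0.0314
```

>>> send_rows(
  moves=[
    [[-0.01,-0.05,0,0],[-0.004,-0.02,0,0],[0,-0.015,0,0],[0,0,0,0],[0,0,0,0]],
  ],
)

```text
time_s: 10.05
eef_pos: [0.5592, -0.1145, 0.5029]
eef_rot: [-0.0, 0.085, 0.996, 0.0]
wrist_force: [0.3, -0.4, -2.1]
gripper_width: 0.0313
```

```bash
python3 - <<'E'
from h import *
plan(np.array([.5594,-.116,.19]),80.2)
o=r.get_obs();w=vision.get_image('wrist');save(w,'w2.png');t=vision.get_image('top');save(t,'t2.png');s=vision.get_image('scene');save(s,'s2.png')
E
```

```text
t 10.05 g [ 0.5591 -0.1144  0.3389] yang 80.3 zdir [-0.001  0.    -1.   ] F [ 0.3 -0.4 -2.1] w 0.0313 q [ 0.08  0.24  0.04 -0.   -1.38 -1.82]
 shift units [-0.0013 -0.0031  0.2978]  after twist: [-0.0013 -0.0031  0.2978]  twist units 0.0003
```

View pics/w2.png

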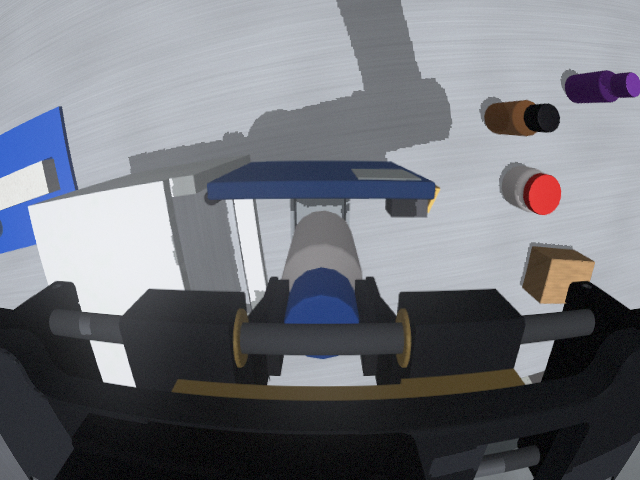

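View pics/s2.png

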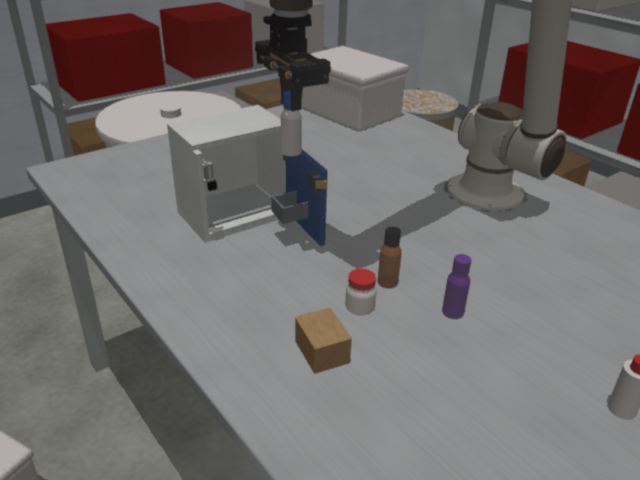

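```bash
cat >> h.py <<'E'
def wproj(w,X,o):
    K=np.array(w['mtx']);M=np.array(w['tool_from_camera']);Rm=q2R(o['eef_rot'])
    c=M[:3,:3].T@(Rm.T@(np.array(X)-o['eef_pos'])-M[:3,3]);rr=np.hypot(c[0],c[1]);th=np.arctan2(rr,c[2])
    return K[:2,2]+c[:2]/rr*th*K[0,0]
E
python3 - <<'E'
from h import *
o=r.get_obs();w=vision.get_image('wrist')
im=cv2.cvtColor(w['image'],cv2.COLOR_RGB2BGR)[140:300,190:450];k=3
im=cv2.resize(im,None,fx=k,fy=k,interpolation=cv2.INTER_CUBIC)
for X in [(63,0,105),(117,0,105),(180,0,208),(180,14,208),(3,0,208),(3,14,208),(180,14,22),(3,14,22)]:
    c=(wproj(w,door(X),o)-[190,140]+.5)*k;cv2.circle(im,tuple(int(v) for v in c),4,(0,0,255),-1)
cv2.imwrite('pics/w2c.png',im)
E
```

```text
(no output)
```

View pics/w2c.png

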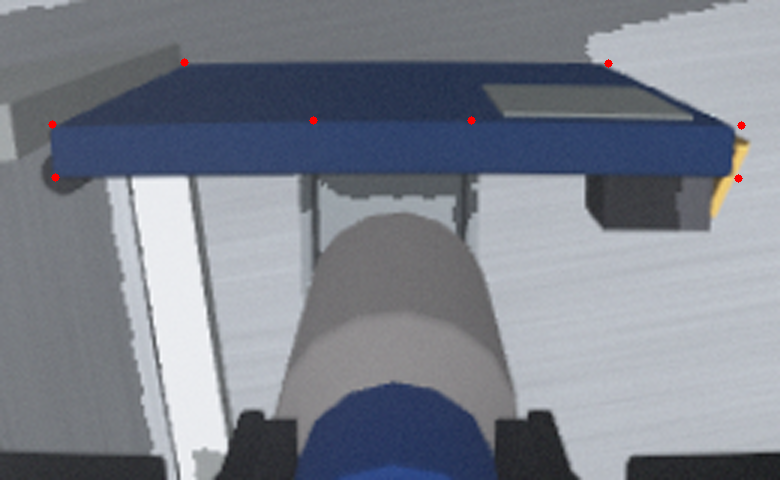

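>>> send_rows(
  moves=[
    [[-0.001,-0.004,0,0],[0,0,0.03,0],[0,0,0.05,0],[0,0,0.05,0],[0,0,0.04,0],[0,0,0,0],[0,0,0,0]],
  ],
)

```text
time_s: 10.95
eef_pos: [0.5598, -0.1171, 0.4188]
eef_rot: [0.0, 0.085, 0.996, -0.0]
wrist_force: [1.1, 0.7, -1.9]
gripper_width: 0.0312
```

```bash
python3 - <<'E'
from h import *
plan(np.array([.5594,-.117,.19]),80.2)
for n in ['scene','top']:
    p=vision.get_image(n);x,y=(260,120) if n=='scene' else (350,200)
    im=cv2.cvtColor(p['image'],cv2.COLOR_RGB2BGR)[y:y+130,x:x+150];cv2.imwrite(f'pics/c3{n}.png',cv2.resize(im,None,fx=4,fy=4,interpolation=cv2.INTER_CUBIC))
E
```

```text
t 10.95 g [ 0.5599 -0.1172  0.2548] yang 80.2 zdir [ 0.    -0.001 -1.   ] F [ 1.1  0.7 -1.9] w 0.0312 q [ 0.08  0.28 -0.1   0.   -1.18 -1.82]
 shift units [0.0011 0.0004 0.1297]  after twist: [0.0011 0.0004 0.1297]  twist units 0.0003
```

View pics/c3scene.png

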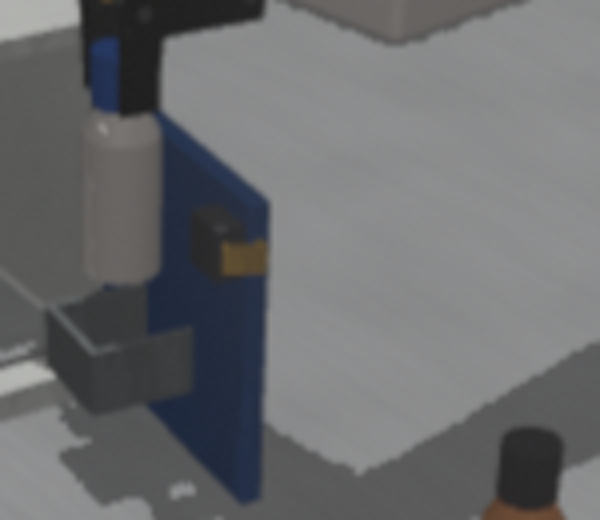

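The crop shows the bottle upright above the rack, at crop (120,280) over the rack opening at (120,330). It is aligned, so I'll descend.

>>> send_rows(
  moves=[
    [[0,0,0.025,0],[0,0,0.025,0],[0,0,0.025,0],[0,0,0.02,0],[0,0,0.015,0],[0,0,0.01,0],[0,0,0,0],[0,0,0,0]],
  ],
)

```text
time_s: 11.85
eef_pos: [0.5597, -0.1172, 0.3585]
eef_rot: [0.0, 0.085, 0.996, -0.0]
wrist_force: [0.4, -0.0, -1.8]
gripper_width: 0.0312
```

```bash
python3 - <<'E'
from h import *
plan(np.array([.5594,-.117,.189]),80.2)
p=vision.get_image('scene');x,y=(260,120) 
im=cv2.cvtColor(p['image'],cv2.COLOR_RGB2BGR)[y:y+130,x:x+150];cv2.imwrite(f'pics/c4.png',cv2.resize(im,None,fx=4,fy=4,interpolation=cv2.INTER_CUBIC))
E
```

```text
t 11.85 g [ 0.5598 -0.1172  0.1945] yang 80.2 zdir [ 0.001 -0.    -1.   ] F [ 0.4 -0.  -1.8] w 0.0312 q [ 0.08  0.33 -0.19  0.   -1.04 -1.82]
 shift units [0.0008 0.0003 0.011 ]  after twist: [0.0008 0.0003 0.011 ]  twist units 0.0002
```

View pics/c4.png

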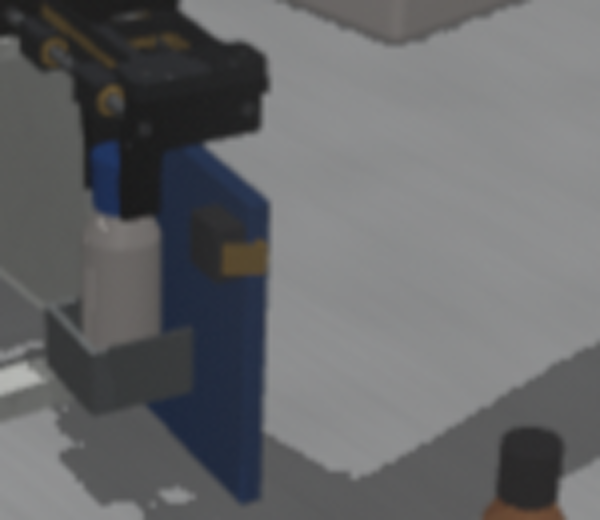

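The bottle is inside the rack walls at about crop (122,340). I'll lower it the last few mm and watch the force.

>>> send_rows(
  moves=[
    [[0,0,0.005,0],[0,0,0.003,0],[0,0,0,0],[0,0,0,0]],
  ],
)

```text
time_s: 12.3
eef_pos: [0.5594, -0.1172, 0.3543]
eef_rot: [0.0, 0.085, 0.996, -0.0]
wrist_force: [-0.9, 0.3, -2.8]
gripper_width: 0.0314
```

>>> send_rows(
  moves=[
    [[0,0,0.002,0],[0,0,0.002,0],[0,0,0,0]],
  ],
)

```text
time_s: 12.6
eef_pos: [0.5597, -0.1171, 0.3532]
eef_rot: [0.001, 0.085, 0.996, -0.0]
wrist_force: [-2.0, -0.1, 3.5]
gripper_width: 0.0313
```

>>> send_rows(
  moves=[
    [[0,0,0,0],[0,0,0,0],[0,0,0,0],[0,0,0,0],[0,0,0,0]],
  ],
  grip=0.35,
)

```text
time_s: 13.1
eef_pos: [0.5594, -0.1172, 0.3521]
eef_rot: [-0.0, 0.085, 0.996, -0.0]
wrist_force: [-0.3, -0.0, -0.4]
gripper_width: 0.055
```

>>> send_rows(
  moves=[
    [[0,0,-0.01,0],[0,0,-0.02,0],[0,0,-0.04,0],[0,0,-0.05,0],[0,0,-0.05,0],[0,0,-0.04,0],[0,0,0,0]],
  ],
)

```text
time_s: 13.8
eef_pos: [0.5597, -0.1173, 0.4618]
eef_rot: [0.004, 0.085, 0.996, -0.0]
wrist_force: [-0.1, 0.1, 0.3]
gripper_width: 0.0567
```

```bash
python3 - <<'E'
from h import *
# start push point: tip z=.180 => grasp z .198 ; 40mm in front of outer face
plan(door((145,15+9.5+35,198)),80.2)
o=r.get_obs();w=vision.get_image('wrist');save(w,'w5.png')
p=vision.get_image('scene');x,y=(260,120) 
im=cv2.cvtColor(p['image'],cv2.COLOR_RGB2BGR)[y:y+130,x:x+150];cv2.imwrite(f'pics/c5.png',cv2.resize(im,None,fx=4,fy=4,interpolation=cv2.INTER_CUBIC))
E
```

```text
t 13.8 g [ 0.5611 -0.1174  0.2978] yang 80.2 zdir [ 0.008 -0.001 -1.   ] F [-0.1  0.1  0.3] w 0.0567 q [ 0.08  0.26 -0.03  0.   -1.27 -1.82]
 shift units [0.1824 0.1123 0.1982]  after twist: [0.1825 0.1122 0.1982]  twist units 0.0003
```

View pics/c5.png

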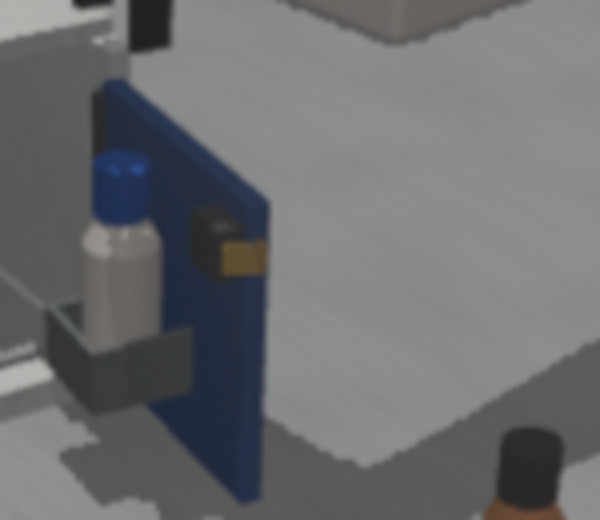

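View pics/w5.png

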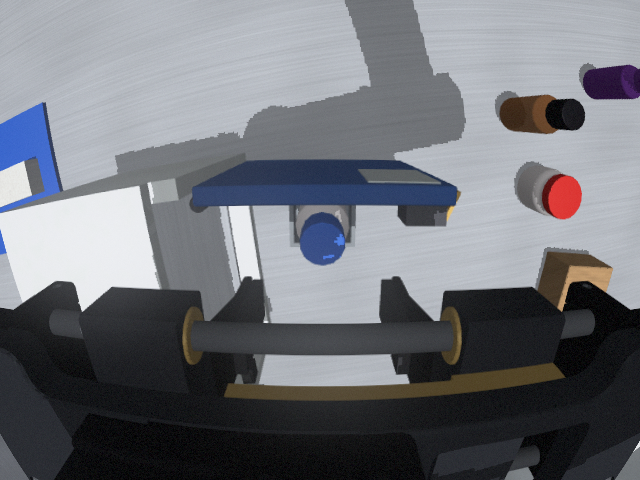

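>>> send_rows(
  moves=[
    [[0.03,0.02,0,0],[0.05,0.03,0,0],[0.05,0.03,0,0],[0.035,0.022,0,0],[0.017,0.01,0,0],[0,0,0.05,0],[0,0,0.06,0],[0,0,0.05,0],[0,0,0.025,0],[0,0,0.013,0]],
  ],
  grip=1,
)

```text
time_s: 14.9
eef_pos: [0.4791, -0.0467, 0.3562]
eef_rot: [-0.002, 0.085, 0.996, -0.001]
wrist_force: [0.2, 0.1, 0.6]
gripper_width: 0.0005
```

>>> send_rows(
  moves=[
    [[0,0,0,0],[0,0,0,0]],
  ],
)

```text
time_s: 15.1
eef_pos: [0.4797, -0.0465, 0.3587]
eef_rot: [0.0, 0.085, 0.996, -0.0]
wrist_force: [-0.1, 0.2, 0.3]
gripper_width: 0.0007
```

```bash
python3 - <<'E'
from h import *
plan(door((145,15+9.5,198)),80.2)
E
```

```text
t 15.1 g [ 0.4798 -0.0466  0.1947] yang 80.2 zdir [ 0.001 -0.    -1.   ] F [-0.1  0.2  0.3] w 0.0007 q [ 0.24  0.18 -0.4   0.   -0.98 -1.98]
 shift units [-0.0734  0.0003 -0.0066]  after twist: [-0.0734  0.0003 -0.0066]  twist units 0.0001
```

>>> send_rows(
  moves=[
    [[-0.02,0,-0.004,0],[-0.03,0,0,0],[-0.014,0,0,0],[-0.004,0,0,0],[-0.003,0,0,0],[0,0,0,0]],
  ],
)

```text
time_s: 15.7
eef_pos: [0.5141, -0.0526, 0.3602]
eef_rot: [-0.0, 0.085, 0.996, 0.0]
wrist_force: [-0.3, 0.5, -0.2]
gripper_width: 0.0006
```

```bash
python3 - <<'E'
from h import *
plan(door((145,15+9.5,198)),80.2)
E
```

```text
t 15.7 g [ 0.5141 -0.0526  0.1962] yang 80.2 zdir [-0.  0. -1.] F [-0.3  0.5 -0.2] w 0.0006 q [ 0.21  0.24 -0.32 -0.   -1.01 -1.95]
 shift units [-0.0038  0.0005 -0.0035]  after twist: [-0.0038  0.0005 -0.0035]  twist units 0.0001
```

>>> send_rows(
  moves=[
    [[-0.003,0,0,0],[-0.006,0.001,0,0.007],[-0.012,0.002,0,0.013],[-0.018,0.002,0,0.019],[-0.023,0.003,0,0.025],[-0.023,0.003,0,0.025]],
  ],
)

```text
time_s: 16.3
eef_pos: [0.5568, -0.0586, 0.3603]
eef_rot: [-0.0, 0.225, 0.974, 0.0]
wrist_force: [-1.1, -0.3, 0.1]
gripper_width: 0.0003
```

```bash
cat >> h.py <<'E'
def dstate():
    o=r.get_obs();Rm=q2R(o['eef_rot']);g=np.array(o['eef_pos'])+Rm@[0,0,.164]
    ta=np.arctan2(Rm[1,1],Rm[0,1])-YAW
    c=rz(YAW).T@(g-H)
    # door angle if contact with finger at offset 9.5 outwards of plate face 15
    a=ta
    rho=np.hypot(c[0],c[1]);al=np.arctan2(c[1],c[0])-np.arcsin(24.5e-3/rho)
    loc=rz(ta).T@c*1000
    f=rz(YAW+ta).T@np.array(o['wrist_force'])
    print('t',round(o['time_s'],2),'tool ang',round(ta,3),'contact ang',round(al,3),'in tool-aligned door frame',np.round(loc,1),'F door axes',np.round(f,1))
E
python3 - <<'E'
from h import *
dstate()
w=vision.get_image('wrist');save(w,'w6.png')
p=vision.get_image('top');save(p,'t6.png')
E
```

```text
t 16.3 tool ang 1.189 contact ang 1.192 in tool-aligned door frame [144.9  24.8 196.3] F door axes [-0.8  0.9  0.1]
```

View pics/w6.png

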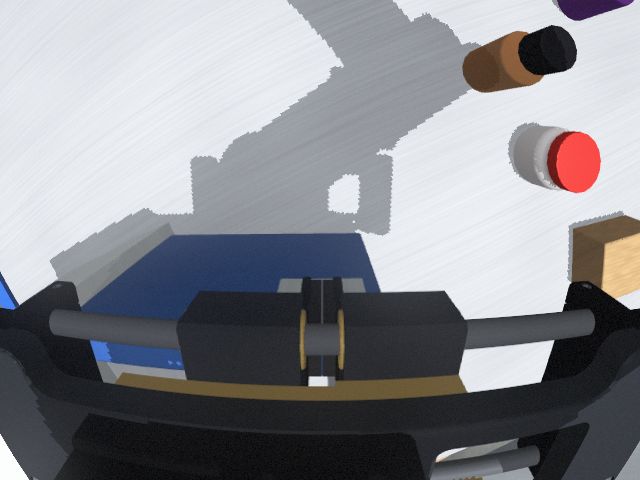

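View pics/t6.png

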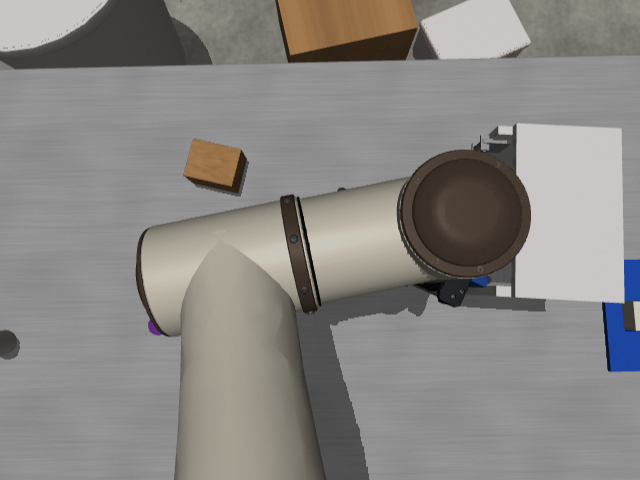

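The wrist view shows the shut fingers against the push plate at (322,285), moving with the door. I'll continue the swing.

>>> send_rows(
  moves=[
    [[-0.023,0.003,0,0.025],[-0.023,0.003,0,0.025],[-0.023,0.003,0,0.025],[-0.023,0.003,0,0.025],[-0.023,0.003,0,0.025],[-0.023,0.003,0,0.025]],
  ],
)

```text
time_s: 17.0
eef_pos: [0.6164, -0.0926, 0.3601]
eef_rot: [-0.0, 0.445, 0.895, 0.0]
wrist_force: [-1.2, 1.5, 0.4]
gripper_width: 0.0006
```

```bash
python3 - <<'E'
from h import *
dstate()
print(np.round(r.get_obs()['joint_positions'],2))
p=vision.get_image('scene');x,y=(160,80) 
im=cv2.cvtColor(p['image'],cv2.COLOR_RGB2BGR)[y:y+180,x:x+200];cv2.imwrite(f'pics/c7.png',cv2.resize(im,None,fx=3,fy=3,interpolation=cv2.INTER_CUBIC))
E
```

```text
t 17.0 tool ang 0.72 contact ang 0.721 in tool-aligned door frame [145.   24.6 196.1] F door axes [-0.   1.9  0.4]
[ 0.11  0.41 -0.06 -0.   -1.1  -2.6 ]
```

View pics/c7.png

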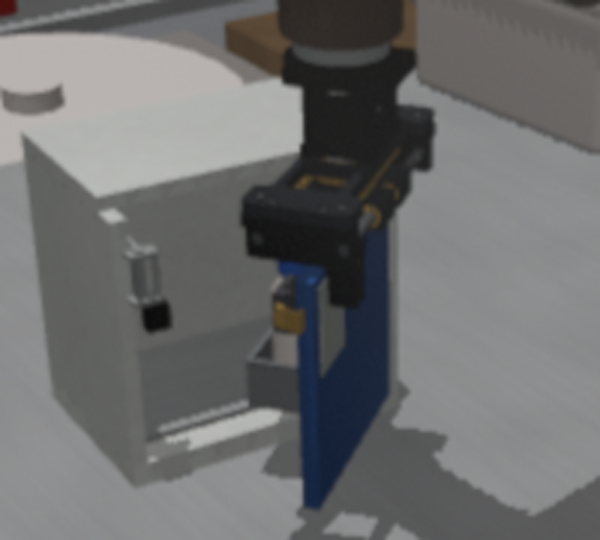

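>>> send_rows(
  moves=[
    [[-0.023,0.003,0,0.025],[-0.023,0.003,0,0.025],[-0.023,0.003,0,0.025],[-0.018,0.003,0,0.019],[-0.012,0.002,0,0.013]],
  ],
)

```text
time_s: 17.55
eef_pos: [0.6466, -0.1323, 0.36]
eef_rot: [-0.001, 0.588, 0.809, -0.0]
wrist_force: [-1.2, 0.7, 0.6]
gripper_width: 0.0004
```

```bash
python3 - <<'E'
from h import *
dstate()
print(np.round(r.get_obs()['joint_positions'],3))
p=vision.get_image('scene');x,y=(160,80) 
im=cv2.cvtColor(p['image'],cv2.COLOR_RGB2BGR)[y:y+180,x:x+200];cv2.imwrite(f'pics/c8.png',cv2.resize(im,None,fx=3,fy=3,interpolation=cv2.INTER_CUBIC))
E
```

```text
t 17.55 tool ang 0.386 contact ang 0.381 in tool-aligned door frame [145.3  23.8 196. ] F door axes [-1.   1.   0.6]
[ 0.043  0.475  0.038 -0.    -1.135 -2.871]
```

View pics/c8.png

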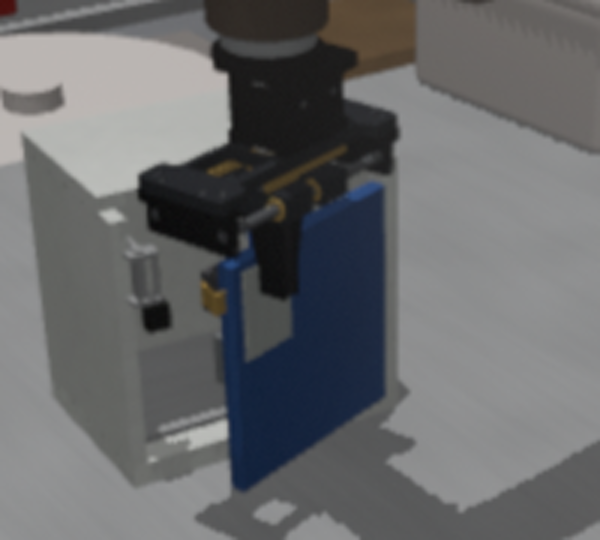

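>>> send_rows(
  moves=[
    [[-0.0115,0.002,0,0.0125],[-0.0115,0.002,0,0.0125],[-0.0115,0.002,0,0.0125]],
  ],
)

```text
time_s: 17.9
eef_pos: [0.6538, -0.1476, 0.3601]
eef_rot: [-0.001, 0.634, 0.773, -0.0]
wrist_force: [-1.2, -0.0, 0.1]
gripper_width: 0.0004
```

```bash
python3 - <<'E'
from h import *
dstate()
print(np.round(r.get_obs()['joint_positions'],3))
E
```

```text
t 17.9 tool ang 0.269 contact ang 0.267 in tool-aligned door frame [145.6  24.1 196.1] F door axes [-1.1  0.2  0.1]
[ 1.900e-02  4.920e-01  6.700e-02 -1.000e-03 -1.147e+00 -2.963e+00]
```

>>> send_rows(
  moves=[
    [[-0.006,0,0,0],[-0.006,0,0,0]],
  ],
)

```text
time_s: 18.1
eef_pos: [0.6554, -0.1536, 0.3601]
eef_rot: [-0.0, 0.634, 0.773, 0.0]
wrist_force: [0.1, 0.6, -0.8]
gripper_width: 0.0002
```

>>> send_rows(
  moves=[
    [[-0.004,0,0,0],[-0.004,0,0,0]],
  ],
)

```text
time_s: 18.3
eef_pos: [0.6563, -0.1578, 0.3602]
eef_rot: [-0.0, 0.634, 0.773, 0.0]
wrist_force: [0.3, 0.1, -1.1]
gripper_width: 0.0005
```

>>> send_rows(
  moves=[
    [[-0.004,0,0,0],[-0.004,0,0,0]],
  ],
)

```text
time_s: 18.5
eef_pos: [0.6572, -0.1619, 0.3602]
eef_rot: [-0.0, 0.635, 0.773, 0.0]
wrist_force: [-0.1, 0.3, -0.0]
gripper_width: 0.0004
```

```bash
python3 - <<'E'
from h import *
dstate()
E
```

```text
t 18.5 tool ang 0.268 contact ang 0.166 in tool-aligned door frame [146.3   9.6 196.2] F door axes [-0.   0.3 -0. ]
```

>>> send_rows(
  moves=[
    [[-0.004,-0.0005,0,0],[-0.004,-0.0005,0,0]],
  ],
)

```text
time_s: 18.7
eef_pos: [0.6576, -0.166, 0.3604]
eef_rot: [0.0, 0.635, 0.773, 0.0]
wrist_force: [1.6, 1.1, 0.2]
gripper_width: 0.0009
```

```bash
python3 - <<'E'
from h import *
dstate()
p=vision.get_image('scene');x,y=(180,110) 
im=cv2.cvtColor(p['image'],cv2.COLOR_RGB2BGR)[y:y+130,x:x+130];cv2.imwrite(f'pics/c9.png',cv2.resize(im,None,fx=5,fy=4.6,interpolation=cv2.INTER_CUBIC))
E
```

```text
t 18.7 tool ang 0.268 contact ang 0.137 in tool-aligned door frame [146.    5.5 196.4] F door axes [1.7 0.8 0.2]
```

View pics/c9.png

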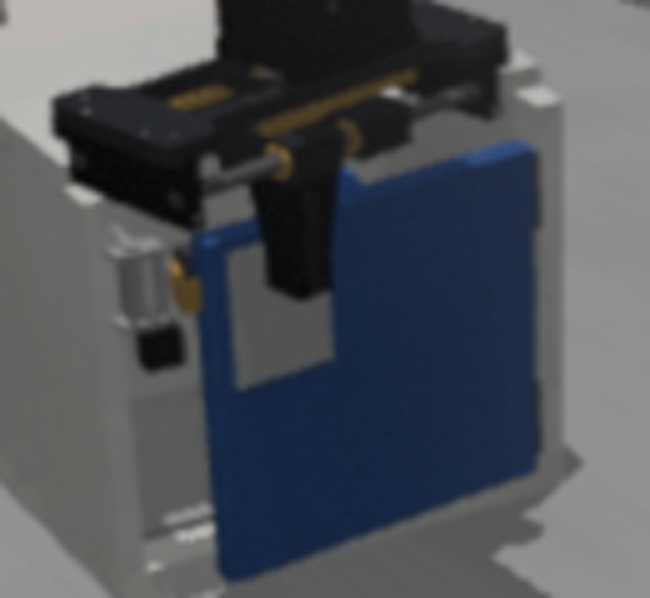

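The door follows, and the brass bolt at crop (185,285) is nearing the strike at (140,280). I'll press on in small steps.

>>> send_rows(
  moves=[
    [[-0.003,-0.0005,0,0],[-0.003,-0.0005,0,0]],
  ],
)

```text
time_s: 18.95
eef_pos: [0.6576, -0.169, 0.3605]
eef_rot: [0.0, 0.635, 0.773, 0.0]
wrist_force: [0.6, 0.8, -0.8]
gripper_width: 0.0008
```

>>> send_rows(
  moves=[
    [[-0.003,-0.0005,0,0],[-0.003,-0.0005,0,0]],
  ],
)

```text
time_s: 19.15
eef_pos: [0.6577, -0.1719, 0.3604]
eef_rot: [0.0, 0.635, 0.773, 0.0]
wrist_force: [0.4, 4.5, 1.9]
gripper_width: 0.0003
```

>>> send_rows(
  moves=[
    [[-0.003,-0.0005,0,0],[-0.003,-0.0005,0,0]],
  ],
)

```text
time_s: 19.35
eef_pos: [0.6579, -0.1741, 0.3605]
eef_rot: [-0.0, 0.635, 0.773, 0.001]
wrist_force: [0.8, 5.6, 1.8]
gripper_width: 0.0005
```

```bash
python3 - <<'E'
from h import *
dstate()
E
```

```text
t 19.35 tool ang 0.268 contact ang 0.082 in tool-aligned door frame [144.9  -2.4 196.5] F door axes [1.9 5.3 1.8]
```

>>> send_rows(
  moves=[
    [[-0.002,-0.0004,0,0],[-0.002,-0.0004,0,0],[-0.002,-0.0004,0,0]],
  ],
)

```text
time_s: 19.65
eef_pos: [0.6581, -0.1768, 0.3605]
eef_rot: [-0.0, 0.635, 0.773, 0.001]
wrist_force: [1.8, 6.4, 0.6]
gripper_width: 0.0006
```

>>> send_rows(
  moves=[
    [[-0.002,-0.0004,0,0],[-0.002,-0.0004,0,0],[-0.002,-0.0004,0,0]],
  ],
)

```text
time_s: 19.95
eef_pos: [0.6582, -0.1796, 0.3604]
eef_rot: [-0.0, 0.634, 0.773, 0.002]
wrist_force: [1.6, 7.7, 1.5]
gripper_width: 0.0005
```

>>> send_rows(
  moves=[
    [[-0.002,-0.0004,0,0],[-0.002,-0.0004,0,0]],
  ],
)

```text
time_s: 20.15
eef_pos: [0.6583, -0.1818, 0.3605]
eef_rot: [0.0, 0.634, 0.773, 0.001]
wrist_force: [2.3, 5.4, 0.7]
gripper_width: 0.0009
```

>>> send_rows(
  moves=[
    [[-0.002,-0.0004,0,0]],
  ],
)

```text
time_s: 20.25
eef_pos: [0.6583, -0.1831, 0.3605]
eef_rot: [0.0, 0.634, 0.773, 0.001]
wrist_force: [2.5, 3.2, 0.4]
gripper_width: 0.0008
```

>>> send_rows(
  moves=[
    [[-0.002,-0.0004,0,0]],
  ],
)

```text
time_s: 20.35
eef_pos: [0.6582, -0.1846, 0.3605]
eef_rot: [0.001, 0.635, 0.773, 0.001]
wrist_force: [3.5, 4.6, 1.2]
gripper_width: 0.0005
```

>>> send_rows(
  moves=[
    [[-0.002,-0.0004,0,0]],
  ],
)

```text
time_s: 20.45
eef_pos: [0.6582, -0.1857, 0.3605]
eef_rot: [0.001, 0.635, 0.773, 0.001]
wrist_force: [3.8, 6.4, 1.3]
gripper_width: 0.0004
```

```bash
python3 - <<'E'
from h import *
dstate()
p=vision.get_image('scene');x,y=(180,110) 
im=cv2.cvtColor(p['image'],cv2.COLOR_RGB2BGR)[y:y+100,x:x+70];cv2.imwrite(f'pics/c10.png',cv2.resize(im,None,fx=8,fy=6,interpolation=cv2.INTER_CUBIC))
E
```

```text
t 20.45 tool ang 0.268 contact ang -0.001 in tool-aligned door frame [143.1 -14.  196.5] F door axes [5.  5.5 1.3]
```

View pics/c10.png

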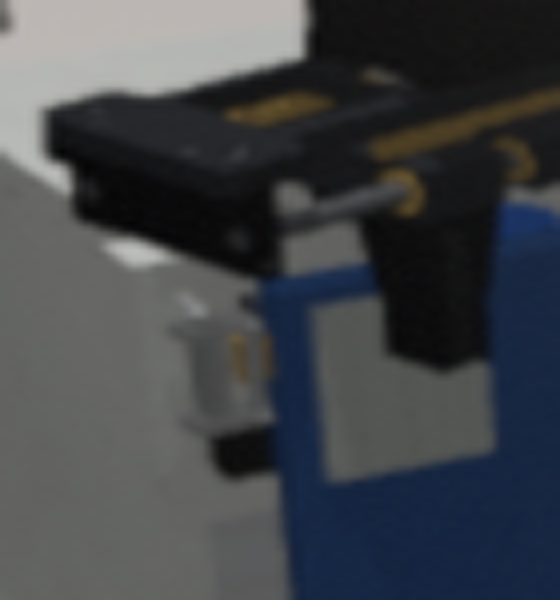

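The brass bolt shows at both sides of the strike pin, at crop (238,355) and (265,355), so it may be past it. I'll hold for a row, then press slightly more.

>>> send_rows(
  moves=[
    [[0,0,0,0]],
  ],
)

```text
time_s: 20.6
eef_pos: [0.6582, -0.1857, 0.3605]
eef_rot: [0.001, 0.635, 0.773, 0.001]
wrist_force: [3.3, 4.9, 0.3]
gripper_width: 0.0005
```

>>> send_rows(
  moves=[
    [[-0.001,-0.0002,0,0],[0,0,0,0]],
  ],
)

```text
time_s: 20.8
eef_pos: [0.6582, -0.1859, 0.3605]
eef_rot: [0.0, 0.635, 0.773, 0.001]
wrist_force: [3.4, 6.4, 1.6]
gripper_width: 0.0006
```

>>> send_rows(
  moves=[
    [[-0.001,-0.0002,0,0],[0,0,0,0]],
  ],
)

```text
time_s: 21.0
eef_pos: [0.6582, -0.1861, 0.3605]
eef_rot: [0.0, 0.635, 0.773, 0.001]
wrist_force: [2.8, 8.0, 1.3]
gripper_width: 0.0003
```

The force dropped to about 3 N at y = -0.183, then the door went stiff 2.5 mm further on, which is the hard stop. I'll back off and check that the door holds.

>>> send_rows(
  moves=[
    [[0.004,0.001,0,0],[0.006,0.001,0,0],[0.01,0.002,0,0],[0.03,0.006,0,0],[0.05,0.01,0,0],[0.05,0.01,0,0],[0.05,0.01,0,0],[0.03,0.006,0,0],[0,0,0,0]],
  ],
)

```text
time_s: 21.9
eef_pos: [0.6578, -0.0678, 0.3603]
eef_rot: [-0.0, 0.634, 0.774, -0.0]
wrist_force: [0.1, 0.8, -1.0]
gripper_width: 0.0009
```

```bash
python3 - <<'E'
from h import *
plan([.7,0,.25])
p=vision.get_image('scene');x,y=(160,90) 
im=cv2.cvtColor(p['image'],cv2.COLOR_RGB2BGR)
cv2.imwrite('pics/s11.png',im);im=im[y:y+150,x:x+150];cv2.imwrite(f'pics/c11.png',cv2.resize(im,None,fx=5,fy=4,interpolation=cv2.INTER_CUBIC))
w=vision.get_image('wrist');save(w,'w11.png')
E
```

```text
t 21.9 g [ 0.6577 -0.0679  0.1963] yang 11.3 zdir [-0. -0. -1.] F [ 0.1  0.8 -1. ] w 0.0009 q [ 0.14  0.48  0.04  0.   -1.14 -3.08]
 shift units [ 0.1164  0.1095 -0.1075]  after twist: [ 0.1164  0.1095 -0.1075]  twist units 0.0
```

View pics/c11.png

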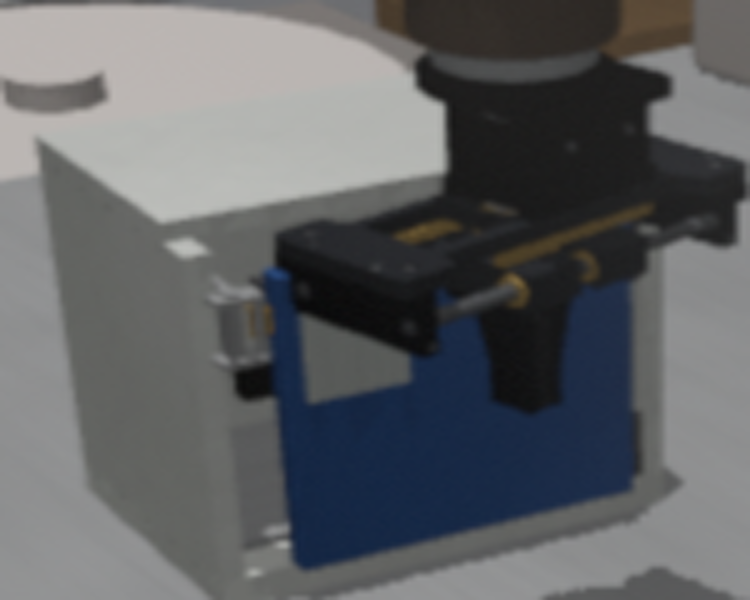

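View pics/w11.png

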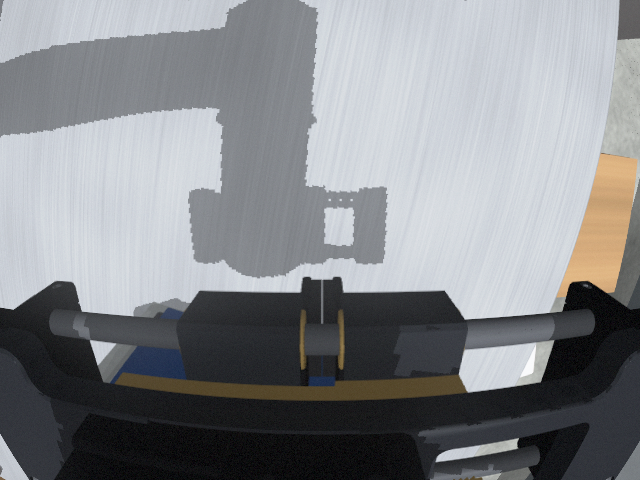

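>>> send_rows(
  moves=[
    [[0,0,0,-0.04],[0,0,0,-0.04],[0,0,0,-0.04],[0,0,-0.06,-0.04],[0,0,-0.08,-0.04],[0,0,-0.08,-0.04],[0,0,-0.08,-0.04],[0,0,-0.08,-0.04]],
  ],
)

```text
time_s: 22.8
eef_pos: [0.6575, -0.0714, 0.552]
eef_rot: [0.0, 0.182, 0.983, -0.0]
wrist_force: [0.8, -0.2, -0.3]
gripper_width: 0.0004
```

```bash
python3 - <<'E'
from h import *
plan([.45,.1,.4])
p=vision.get_image('scene');x,y=(190,130) 
im=cv2.cvtColor(p['image'],cv2.COLOR_RGB2BGR)
cv2.imwrite('pics/s12.png',im);im=im[y:y+75,x:x+80];cv2.imwrite(f'pics/c12.png',cv2.resize(im,None,fx=9,fy=8,interpolation=cv2.INTER_CUBIC))
E
```

```text
t 22.8 g [ 0.6575 -0.0715  0.388 ] yang 69.0 zdir [-0. -0. -1.] F [ 0.8 -0.2 -0.3] w 0.0004 q [ 0.14  0.4   0.39  0.   -1.56 -2.07]
 shift units [ 0.5103  0.1712 -0.024 ]  after twist: [ 0.5103  0.1712 -0.024 ]  twist units 0.0
```

View pics/c12.png

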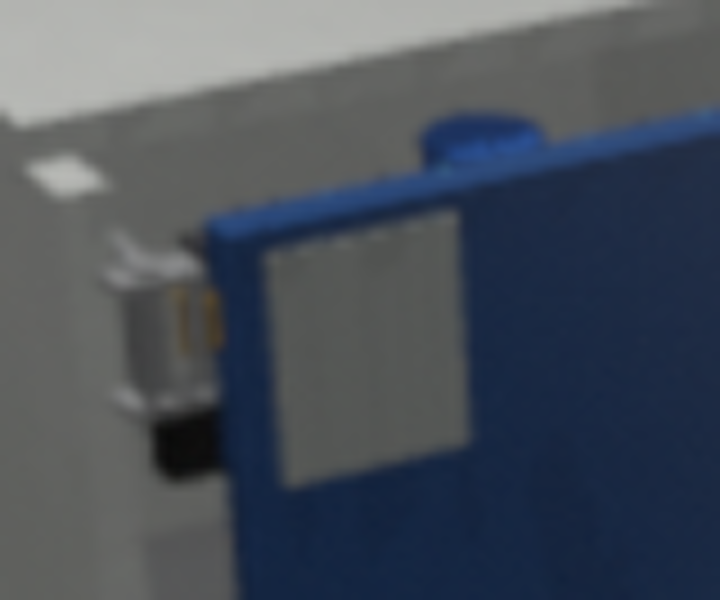

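View pics/s12.png

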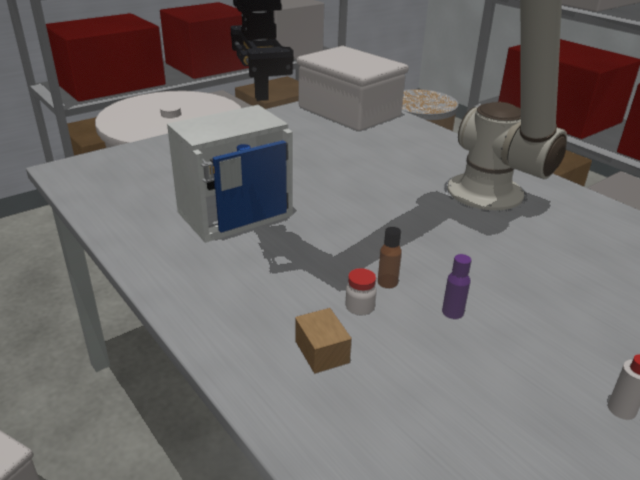

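```bash
python3 - <<'E'
from h import *
p=vision.get_image('scene');t=vision.get_image('top');save(t,'t13.png')
x,y=190,130;k=9
im=cv2.cvtColor(p['image'],cv2.COLOR_RGB2BGR)[y:y+75,x:x+85];im=cv2.resize(im,None,fx=k,fy=k,interpolation=cv2.INTER_CUBIC)
for a,col in((-.03,(0,0,255)),(0,(0,255,0)),(.03,(0,255,255))):
    for X in [(180,14,208),(180,0,208)]+[(90+16*np.cos(u),-29+16*np.sin(u),200) for u in np.linspace(0,2*np.pi,16)]*(a==0):
        c=(proj(p,door(X,a))-[x,y]+.5)*k;cv2.circle(im,tuple(int(v) for v in c),3,col,-1)
cv2.imwrite('pics/c13.png',im)
E
```

```text
(no output)
```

View pics/c13.png

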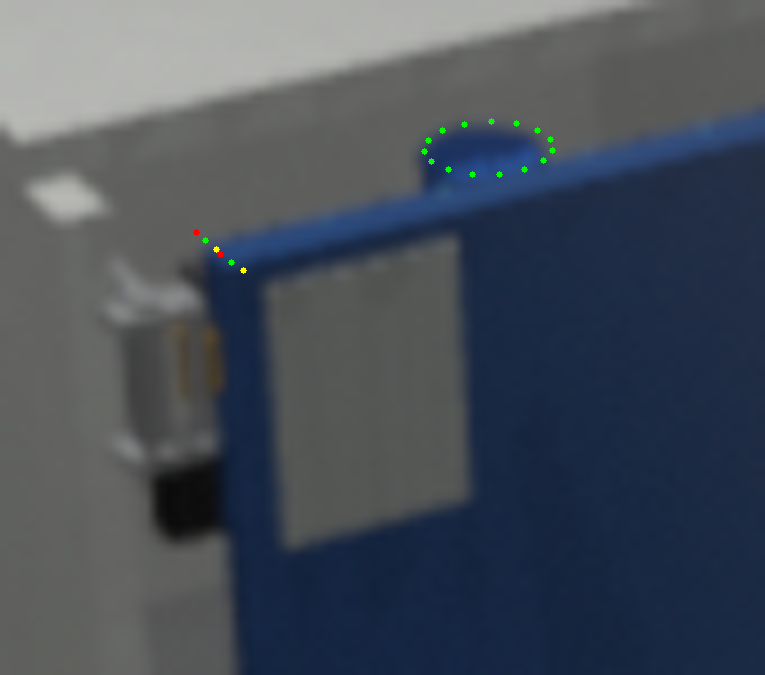

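View pics/t13.png

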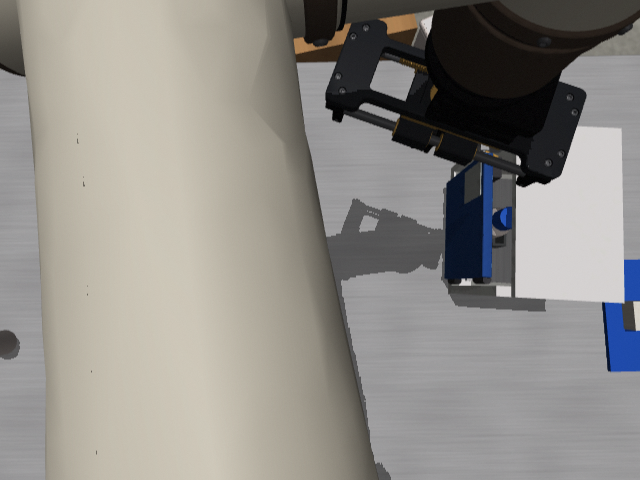

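```bash
python3 -c "
from h import *
o=r.get_obs();print(o['time_s'],o['wrist_force']);print(sign_off())"
```

```text
22.95 [-0.12496503 -0.32820497 -0.95093036]
the job is handed in; nothing more can be done
None
```

The white bottle with the blue cap is standing upright in the door rack, and the door is shut and, by feel and sight, latched. I handed the job in at about 23 s, with the arm clear of everything.

- **Bottle:** I took it by the cap and lowered it into the rack until it touched the floor, then let go. The last pictures show its cap where it should be behind the closed door, to within the accuracy of the pictures.
- **Latch:** I swung the door slowly with the shut fingers on the push plate. The force rose to about 8 N on the bevel, then dropped to about 4 N at the snap. About 2.5 mm further on the door went stiff, which I took as the hard stop. The largest reading after the latch met the strike was about 8.5 N, but I read the force only at the end of each call.
- **Last checks:** With the arm away, the door stayed at about 0 rad and the brass bolt showed behind the strike pin. The other things looked unmoved in the scene picture; the arm hid them in the last top view.
- **Not tested:** I did not pull on the door to prove the latch. It rests on the force drop, the hard stop and the pictures.

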